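# Seat the front sprocket on its keyed shaft

## Task

The dark cast iron sprocket is sitting high on its shaft because its keyways are not in line with the shaft's keys. Grip it by its hub, turn it until the keyways line up and press it down until it drops fully home on the seat, then let go. Do not shift the aluminium pulley on the other stand.

Things in the scene. Friction and masses are not known exactly. Their poses are not given: they have to be found in the camera images.
- sprocket_mid (a point): Centre of the loose dark cast iron sprocket (0.3-0.65 kg), 21 mm above its underside: toothed disc 82 across, 10 thick, under an oblong hub 32 tall, 50 along x, 32 along y with flat sides to grip; z up. Bore 20 square with two keyways 16 wide reaching 17 out along +x and -x, yellow marks at their ends; half-turn symmetric. Starts on top of the keys, 18 mm too high, 34-90 degrees off.
- sprocket_seat (a point): On the shaft's axis at the seat, the flat housing top (52 mm across, 50 above the bench) on which the sprocket must lie; fully home, sprocket_mid is 21 mm above it. The fixed stand has a green base 120 mm along x, 80 along y, 12 thick, with a white stripe at both ends of its long middle line. The shaft's keys point along +x and -x, as the stripes do.
- shaft_end (a point): Centre of the upper end of the upright 17 mm round shaft, 50 mm above the seat; a red line on it lies along the keys (x). Two keys, 9 mm wide, reach 15 mm out from the axis and 18 mm up from the seat; keyways pass over them when within about 12 degrees of line. The end is 11 mm below the hub's top at the start and stands 8 mm out of it when home.
- pulley_mid (a point): Centre, half-way up, of the loose bright aluminium belt pulley (80 mm across, 42 tall with its hub, smooth rim, no teeth) on a like stand with a grey base: a bystander, not to be moved. The two stands may be either way round.
Things that resemble listed ones, but are neither listed nor needed, are in the scene too. Leave any orange look-alike of the part that bears sprocket_seat alone.

How it is judged (in metres and radians):
At the end, for the whole second after the job is handed in: The sprocket lies fully home on its seat: its centre within 4 mm of the home height and 6 mm of the shaft's axis, level within 6 degrees, keyways in line with the keys within 20 degrees (z of sprocket_mid in the frame of sprocket_seat below 0.025 m and horizontal distance between sprocket_mid and sprocket_seat below 0.006 m and angle between sprocket_mid's own z axis and vertical below 0.1 rad and angle between the x axis of sprocket_mid and the x axis of sprocket_seat, either way round below 0.35 rad); the robot touches nothing.
It fails at once if the aluminium pulley is moved more than 10 mm (distance of pulley_mid from where it was at the start of the episode above 0.01 m).
It also fails if it takes over 32 s, if anything falls off the work surface, if the arm or the gripper's body presses on something with over 40 N, if the wrist force passes 120 N, or if a joint passes its speed limit or range.

## Robot

A 6-joint arm with a two-finger parallel gripper is mounted at the origin on the work surface. World frame = base frame: x ahead of the robot, y to its left, z up, the work surface at z = 0. Lengths are in mm, angles in rad, forces in N, time in s.
With the tool pointing down it reaches from about 400 to 925 mm from the base axis. Payload 12.5 kg.
Tool frame: the origin (TCP) lies midway between the tips of the shut fingers; the grasp point (between the pads) lies 19 mm behind it (env.tcp_to_grasp is the distance from the TCP to the grasp point, in mm); z points along the fingers, y is the line along which they close (so a half turn about z gives the same grasp; the last joint's range is limited). The gripper opens to 95 mm and grips with 3 to 60 N. Pads are 20 mm wide; open, the fingers measure 119 mm over their backs; the gripper's body (75 mm by 180 mm) begins 59 mm behind the grasp point.
Start: joints at [1.003, 0.491, 1.559, -0, 1.092, -0.106], TCP at [278.462, 559.558, 214.661] pointing down, gripper open.
Joint ranges: [-3.1, 3.1], [-0.84, 2.19], [0.05, 2.79], [-1.13, 4.28], [0.06, 2.93], [-2.69, 2.69]. Speed limits (rad/s): [2.22, 2.22, 2.79, 3.14, 3.14, 3.14].

## Interface

Orientations are given as [roll, pitch, yaw] about the fixed x, y, z axes, in that order (R = Rz(yaw) Ry(pitch) Rx(roll)).
In Python, from cell import env gives the robot as it stands. The module is installed in compiled form; this text tells all that it offers.
- The arm moves only by the tool step_arm, never from a script. Its argument "plan" is a list that holds one entry, the list of rows, each a list of 5 numbers: the shift along the tool's x, y, z in mm, then the turn about the tool's z in degrees, then the opening, from -1 (shut) to 1 (fully open). A call has 1 to 8 rows; each row is the pose to reach, as a shift and turn from the pose commanded when the call began, along the tool's axes at that moment; what a row does not reach only later rows make up. A row lasts 1/12 s, in which the tool goes at most 41.7 mm and 7.16 degrees, less where a joint would pass 70% of its speed; a pose out of reach is approached as far as the arm can. A call with a gripper value outside its range is refused whole. The fingers move at their own pace and stop on an object; the grip force is fixed at half the most. Time passes only in rows, so rows that repeat a pose let the fingers close. It gives the time, the measured TCP pose, the force, the opening and the grip force at its end, in the units of the state.
- env.state(): the state, without advancing time (a new reading comes with each control period).
- env.read_camera(name): name is "scene" or "side" or "wrist"; returns the picture (384x512x3 uint8, blue, green, red); there is no depth.
- env.get_calibration(name): a dict with "K" (3x3 intrinsics, pixels), "extrinsics" (4x4, takes a point from world to camera coordinates). Camera axes: x right, y up, looking along -z (the intrinsics and any distortion apply to the point x, -y, -z); pixel columns grow to the right and rows downward; lengths in mm; the calibration is good to about 2 mm. A picture is of the moment at which its call begins: read the wrist's pose just before it. get_calibration takes no time and is no camera call; for the wrist camera it gives the pose at the moment of the call.
- env.job_done(): hands the job in; it is judged then, once.
The state is a dict: "t": time; "joints": joint angles; "qvel": joint speeds; "tau": joint torques, N m; "eef_pos": TCP position; "tcp_rot": TCP orientation; "ft_force": force on the tool from outside, world axes, zero at the start; "moment": the same for the moment, N m; "opening": opening from 0.0 (shut) to 1.0 (fully open); "grip_force": force on a finger pad.
Only numpy, scipy, OpenCV 4.12 (cv2) and the standard library are available. Lean on these libraries where they do the work, as an engineer would, in place of code of your own. Each camera call takes 0.05 s, during which the arm holds its last target. There are 200 camera calls.

## Working session

There is one attempt and no reset: what is moved stays moved. The work goes in short steps, Python scripts to look and compute and a tool call to move; the robot and the scene stay as the last step left them, time stands still between calls to the robot, and variables do not carry over. Pictures are saved under pics/ and viewed, at most 10 in all, crops included, and the job is handed in when it is done.

Besides the shell and the picture viewer there is one more tool, called after "Request:" as name(argument=value, ...), one argument or row to a line, values as JSON. step_arm: Moves the arm, as the interface text tells. Its arguments: {"type":"object","properties":{"plan":{"type":"array"}},"required":["plan"]}

```bash
mkdir -p pics
python3 - <<'E'
from cell import env
import cv2,numpy as np
a=env.read_camera("scene");b=env.read_camera("side")
cv2.imwrite("pics/a.png",a);cv2.imwrite("pics/b.png",b)
for n in("scene","side","wrist"):
    c=env.get_calibration(n);print(n,{k:np.round(v,3).tolist() for k,v in c.items()})
print(env.state())
E
```

```text
scene {'K': [[406.342, 0.0, 258.025], [0.0, 406.342, 192.513], [0.0, 0.0, 1.0]], 'extrinsics': [[0.056, 0.998, -0.017, -31.063], [-0.79, 0.054, 0.611, 356.639], [0.611, -0.02, 0.792, -1262.647], [0.0, 0.0, 0.0, 1.0]]}
side {'K': [[426.272, 0.0, 258.81], [0.0, 426.272, 190.421], [0.0, 0.0, 1.0]], 'extrinsics': [[0.996, -0.084, 0.018, -514.106], [0.029, 0.529, 0.848, -92.539], [-0.08, -0.844, 0.53, -1060.944], [0.0, 0.0, 0.0, 1.0]]}
wrist {'K': [[290.528, 0.0, 255.938], [0.0, 290.528, 188.289], [0.0, 0.0, 1.0]], 'extrinsics': [[0.446, 0.895, -0.001, -625.046], [-0.864, 0.43, -0.262, 29.235], [-0.234, 0.118, 0.965, -390.606], [0.0, 0.0, 0.0, 1.0]]}
{'t': 0.1, 'joints': array([ 1.00338411e+00,  4.91515059e-01,  1.55939479e+00,  2.87197951e-05,
        1.09170021e+00, -1.05580122e-01]), 'qvel': array([-0.0006577 ,  0.0004073 , -0.00129575, -0.00071595,  0.00016402,
       -0.00018582]), 'tau': array([ 3.88374916e-03, -6.13615823e+01, -2.58603680e+01,  6.94257603e-02,
        4.69880900e-02, -4.36988250e-05]), 'eef_pos': array([278.33817241, 559.35829876, 214.10821919]), 'tcp_rot': array([-3.14058360e+00, -1.32548674e-04,  2.67974724e+00]), 'ft_force': array([ 0.2371815 , -0.36946179, -0.56302189]), 'moment': array([ 0.00128156, -0.02483184, -0.02316812]), 'grip_force': 0.0, 'opening': 0.9994188677131569}
```

View pics/a.png

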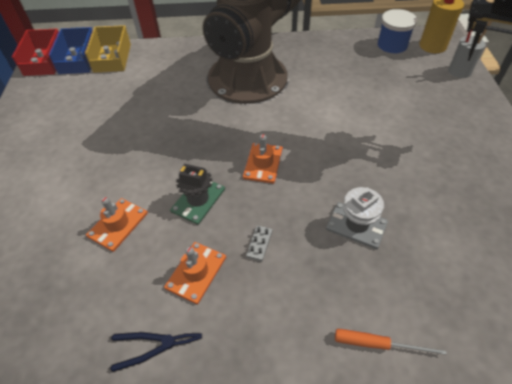

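View pics/b.png

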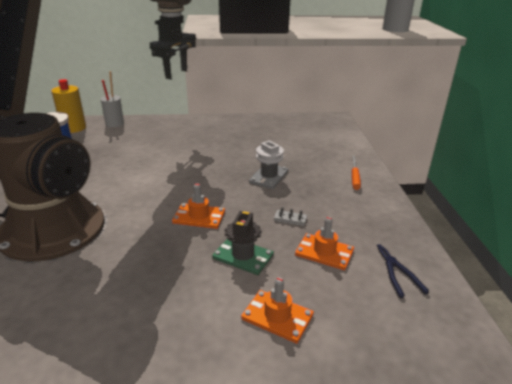

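The green stand is near (198,200) in scene and (243,255) in side. The dark sprocket sits on it at (194,180) in scene and (243,228) in side, and the pulley at (362,205) is well away. Next I'll enlarge both views.

Run:
```python
import cv2,numpy as np
a=cv2.imread("pics/a.png")[150:230,155:235];b=cv2.imread("pics/b.png")[200:280,203:283]
f=lambda i:cv2.resize(i,(400,400),interpolation=cv2.INTER_CUBIC)
cv2.imwrite("pics/c.png",cv2.convertScaleAbs(np.hstack([f(a),f(b)]),alpha=1.5,beta=15))
```

```text
(no output)
```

View pics/c.png

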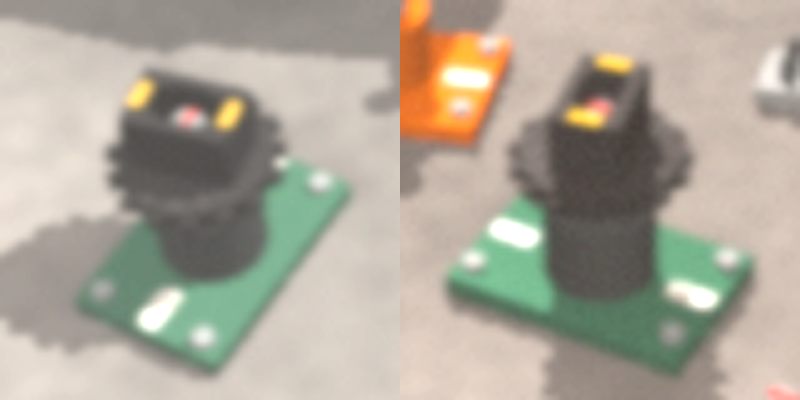

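```bash
cat > h.py <<'E'
from cell import env
import cv2,numpy as np
def ray(n,px,z,c=None):
    c=c or env.get_calibration(n);E=c["extrinsics"];R=E[:3,:3];o=-R.T@E[:3,3]
    p=np.linalg.inv(c["K"])@[px[0],px[1],1];d=R.T@(p*[1,-1,-1]);return o+d*(z-o[2])/d[2]
def ang(a,b):return np.degrees(np.arctan2(b[1]-a[1],b[0]-a[0]))%180
E
python3 - <<'E'
from h import *
m=lambda x,y:(155+x/5,150+y/5)
s=lambda x,y:(203+(x-400)/5,200+y/5)
np.set_printoptions(precision=1,suppress=True)
for n,f,a,b,r in(("scene",m,(140,95),(230,113),(188,118)),("side",s,(615,62),(585,117),(600,105))):
    A=ray(n,f(*a),110);B=ray(n,f(*b),110);print(n,A,B,(A+B)/2,"marks ang",ang(A,B),np.hypot(*(A-B)[:2]),"shaft",ray(n,f(*r),100))
A=ray("side",s(514,233),12);B=ray("side",s(693,296),12);print("stripes",A,B,(A+B)/2,ang(A,B))
C=ray("scene",m(160,311),12);print(C)
c=[ray("scene",m(*q),12) for q in((352,185),(213,368),(78,300))];print(c,ang(c[0],c[1]),ang(c[1],c[2]),(c[0]+c[2])/2)
E
```

```text
scene [ 460.3 -157.5  110. ] [ 473.5 -117.6  110. ] [ 466.9 -137.5  110. ] marks ang 71.68370800513718 41.95974316618775 shaft [ 466.4 -137.6  100. ]
side [ 475.7 -119.2  110. ] [ 460.6 -159.1  110. ] [ 468.1 -139.2  110. ] marks ang 69.29747328129658 42.6686883662142 shaft [ 468.1 -137.2  100. ]
stripes [ 429. -115.   12.] [ 508.3 -164.1   12. ] [ 468.7 -139.6   12. ] 148.23652242261483
[ 507.2 -161.5   12. ]
[array([438.8, -72.2,  12. ]), array([ 540.5, -135.9,   12. ]), array([ 498.4, -200. ,   12. ])] 147.949238831382 56.74568856789604 [ 468.6 -136.1   12. ]
```

The axis is at about (467.5, -138), with the hub's long axis at 70.5° and the keys at 148°. The two views agree with each other, and the mark spacing and shaft height fit the given sizes. The sprocket therefore needs +77.5° (CCW). I'll approach at tool yaw 70.5°.

Request:
step_arm(
  plan=[
    [[-296, -254, 0, 57, 1], [-296, -254, 0, 57, 1], [-296, -254, 0, 57, 1], [-296, -254, 0, 57, 1], [-296, -254, 0, 57, 1], [-296, -254, 0, 57, 1], [-296, -254, 0, 57, 1], [-296, -254, 0, 57, 1]],
  ],
)

```text
t: 0.77
eef_pos: [408.4, 250.6, 214.6]
tcp_rot: [-3.142, -0.0, 1.679]
ft_force: [0.9, -0.1, -0.2]
opening: 1.0
grip_force: 0.0
```

```bash
cat >> h.py <<'E'
def go(x,y,z,yawdeg):
    s=env.state();p=s["eef_pos"];w=s["tcp_rot"][2];d=np.array([x,y,z])-p;c,n=np.cos(w),np.sin(w)
    print("t",round(s["t"],2),"tcp",p.round(1),"rot",np.degrees(s["tcp_rot"]).round(2),"F",s["ft_force"].round(1),"M",s["moment"].round(2),"move",np.round([d[0]*c+d[1]*n,d[0]*n-d[1]*c,-d[2],(np.degrees(w)-yawdeg+180)%360-180],1))
E
python3 -c "
from h import *
go(467.5,-138,190,70.5)"
```

```text
t 0.77 tcp [408.4 250.6 214.6] rot [-180.    -0.    96.2] F [ 0.9 -0.1 -0.2] M [-0.09 -0.01  0.05] move [-392.7   16.8   24.6   25.7]
```

Request:
step_arm(
  plan=[
    [[-390, 17, 15, 25, 1], [-390, 17, 15, 25, 1], [-390, 17, 15, 25, 1], [-390, 17, 15, 25, 1], [-390, 17, 15, 25, 1], [-390, 17, 15, 25, 1], [-390, 17, 15, 25, 1], [-390, 17, 15, 25, 1]],
  ],
)

```text
t: 1.43
eef_pos: [460.3, -78.5, 201.8]
tcp_rot: [-3.142, -0.0, 1.249]
ft_force: [0.1, -0.2, 1.3]
opening: 1.0
grip_force: 0.0
```

```bash
python3 -c "
from h import *
go(467.5,-138,190,70.5)"
```

```text
t 1.43 tcp [460.3 -78.5 201.8] rot [-1.800e+02 -1.000e-02  7.153e+01] F [ 0.1 -0.2  1.3] M [-0.06 -0.    0.04] move [-54.1  25.7  11.8   1. ]
```

Request:
step_arm(
  plan=[
    [[-45, 22, 12, 1, 1], [-45, 22, 12, 1, 1], [-45, 22, 12, 1, 1], [-45, 22, 12, 1, 1], [-45, 22, 12, 1, 1]],
  ],
)

```text
t: 1.85
eef_pos: [466.9, -125.0, 189.9]
tcp_rot: [-3.141, -0.0, 1.232]
ft_force: [-0.2, 0.8, -0.2]
opening: 1.0
grip_force: 0.0
```

```bash
python3 -c "
from h import *
go(467.5,-138,140,70.5)
c=env.get_calibration('wrist');i=env.read_camera('wrist');cv2.imwrite('pics/d.png',cv2.resize(i,(768,576),interpolation=cv2.INTER_CUBIC))
E=c['extrinsics']
for p in ((467.5,-138,100),(429,-115,12),(507.5,-163,12)):
  q=E[:3,:3]@p+E[:3,3];u=c['K']@(q*[1,-1,-1]);print(p,u[:2]/u[2]*1.5)
"
```

```text
t 1.85 tcp [ 466.9 -125.   189.9] rot [-1.7998e+02 -1.0000e-02  7.0590e+01] F [-0.2  0.8 -0.2] M [-0.07  0.05  0.01] move [-12.1   4.9  49.9   0.1]
(467.5, -138, 100) [391.96747594 306.6322225 ]
(429, -115, 12) [336.22106039 262.41011347]
(507.5, -163, 12) [445.57082863 284.99336117]
```

View pics/d.png

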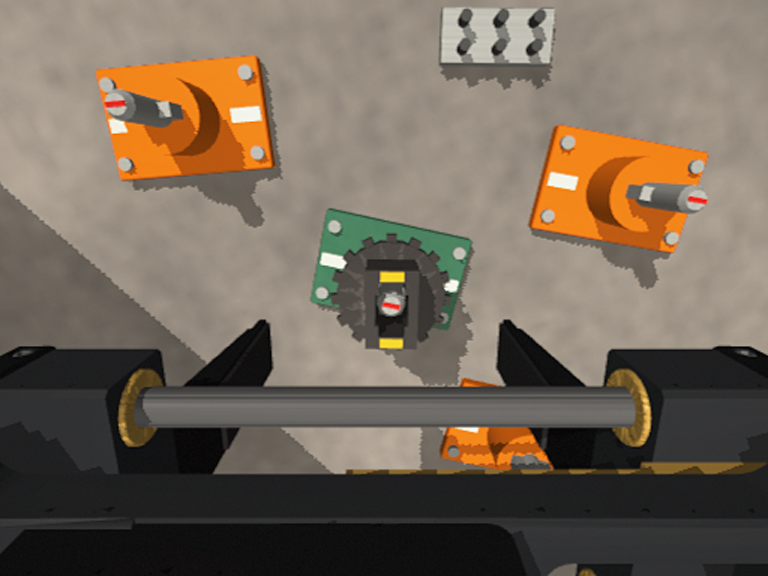

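The wrist view shows the red-lined shaft end at (391,304), predicted at (392,307). The marks are at (392,277) and (391,343) and the stripes at (333,261) and (452,286), and all of these match. The hub lines up with the fingers and the fingers are clear. I'll refine the angles while descending.

```bash
python3 -c "
from h import *
f=lambda x,y,z:ray('wrist',(x/1.5,y/1.5),z)
a,b=f(392,277,110),f(391,343,110);print(a,b,(a+b)/2,ang(a,b));print(f(391,304,100))
a,b=f(333,261,12),f(452,286,12);print(a,b,ang(a,b))
a,b=f(383,304,100),f(400,308,100);print(ang(a,b))
"
```

```text
[ 474.61843143 -117.24651006  110.        ] [ 460.25819926 -156.78567671  110.        ] [ 467.43831535 -137.01609339  110.        ] 70.03948178091112
[ 467.6442696  -136.02329322  100.        ]
[ 427.09765641 -112.90804394   12.        ] [ 512.49143284 -165.45553082   12.        ] 148.39372872478737
146.71073095913437
```

Request:
step_arm(
  plan=[
    [[-12, 5, 50, 0, 1], [-12, 5, 50, 0, 1], [-12, 5, 50, 0, 1], [-12, 5, 50, 0, 1], [-12, 5, 50, 0, 1], [-12, 5, 50, 0, 1]],
  ],
)

```text
t: 2.4
eef_pos: [468.3, -138.8, 141.0]
tcp_rot: [3.14, -0.0, 1.232]
ft_force: [-0.6, 0.7, 0.4]
opening: 0.997
grip_force: 0.0
```

```bash
python3 -c "
from h import *
go(467.5,-138,83,70.5)"
```

```text
t 2.4 tcp [ 468.3 -138.8  141. ] rot [179.91  -0.    70.57] F [-0.6  0.7  0.4] M [-0.11  0.07  0.04] move [ 0.5 -1.  58.   0.1]
```

Request:
step_arm(
  plan=[
    [[1, -1, 30, 0, 1], [1, -1, 50, 0, 1], [1, -1, 58, 0, 1], [1, -1, 58, 0, 1], [1, -1, 58, 0, 1], [1, -1, 58, 0, 1]],
  ],
)

```text
t: 2.9
eef_pos: [467.9, -138.0, 83.0]
tcp_rot: [3.14, 0.0, 1.231]
ft_force: [-0.3, -0.9, 0.7]
opening: 0.999
grip_force: 0.0
```

Request:
step_arm(
  plan=[
    [[0, 0, 0, 0, -1], [0, 0, 0, 0, -1], [0, 0, 0, 0, -1], [0, 0, 0, 0, -1], [0, 0, 0, 0, -1], [0, 0, 0, 0, -1], [0, 0, 0, 0, -1], [0, 0, 0, 0, -1]],
  ],
)

```text
t: 3.57
eef_pos: [467.2, -137.8, 81.8]
tcp_rot: [-3.141, -0.0, 1.231]
ft_force: [-0.3, -0.5, -0.0]
opening: 0.495
grip_force: 0.0
```

```bash
python3 -c "
from h import *
go(467.5,-138,83,148)"
```

```text
t 3.57 tcp [ 467.2 -137.8   81.8] rot [-1.7999e+02 -1.0000e-02  7.0540e+01] F [-0.3 -0.5 -0. ] M [-0.06  0.11 -0.08] move [ -0.1   0.3  -1.2 -77.5]
```

Request:
step_arm(
  plan=[
    [[0, 0, 0, 0, -1], [0, 0, 0, 0, -1], [0, 0, 0, 0, -1], [0, 0, 0, 0, -1], [0, 0, 0, 0, -1], [0, 0, 0, 0, -1]],
  ],
)

```text
t: 4.07
eef_pos: [467.2, -137.8, 81.8]
tcp_rot: [-3.142, -0.0, 1.231]
ft_force: [-0.8, 0.9, 0.3]
opening: 0.333
grip_force: 30.0
```

Request:
step_arm(
  plan=[
    [[0, 0, 0, -5, -1], [0, 0, 0, -10, -1], [0, 0, 0, -15, -1], [0, 0, 0, -20, -1], [0, 0, 0, -25, -1], [0, 0, 0, -30, -1], [0, 0, 0, -35, -1], [0, 0, 0, -40, -1]],
  ],
)

```text
t: 4.73
eef_pos: [467.3, -137.8, 81.8]
tcp_rot: [3.142, -0.0, 1.934]
ft_force: [0.5, -0.1, -1.1]
opening: 0.335
grip_force: 30.0
```

```bash
python3 -c "
from h import *
go(467.5,-138,82,148)"
```

```text
t 4.73 tcp [ 467.3 -137.8   81.8] rot [ 1.8000e+02 -1.0000e-02  1.1078e+02] F [ 0.5 -0.1 -1.1] M [-0.03  0.04  0.01] move [ -0.3   0.1  -0.2 -37.2]
```

Request:
step_arm(
  plan=[
    [[0, 0, 0, -6, -1], [0, 0, 0, -12, -1], [0, 0, 0, -18, -1], [0, 0, 0, -24, -1], [0, 0, 0, -30, -1], [0, 0, 0, -35, -1], [0, 0, 0, -37, -1], [0, 0, 0, -37, -1]],
  ],
)

```text
t: 5.4
eef_pos: [467.1, -137.7, 81.6]
tcp_rot: [-3.142, -0.001, 2.577]
ft_force: [-0.3, 0.4, -3.3]
opening: 0.338
grip_force: 30.0
```

```bash
python3 -c "
from h import *
go(467.5,-138,64,148)
i=env.read_camera('side')[190:280,195:291];j=env.read_camera('scene')[145:235,147:243]
f=lambda i:cv2.resize(i,(400,375),interpolation=cv2.INTER_CUBIC)
cv2.imwrite('pics/e.png',cv2.convertScaleAbs(np.hstack([f(j),f(i)]),alpha=1.5,beta=15))"
```

```text
t 5.4 tcp [ 467.1 -137.7   81.6] rot [-1.8000e+02 -4.0000e-02  1.4764e+02] F [-0.3  0.4 -3.3] M [-0.05 -0.01 -0.  ] move [-0.5 -0.  17.6 -0.4]
```

View pics/e.png

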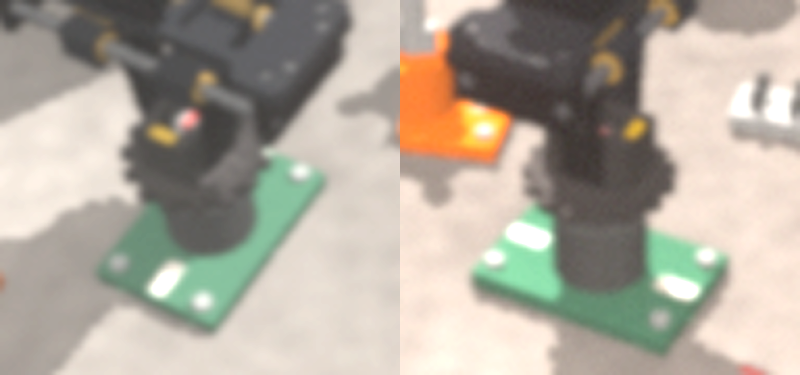

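The visible mark, at (162,134) in the left crop and (635,128) in the right, now points along the stripes. The wrist reads -3.3 N, which is about the sprocket's weight. I'll lower it gently.

Request:
step_arm(
  plan=[
    [[0, 0, 1, 0, -1], [0, 0, 2, 0, -1], [0, 0, 3, 0, -1], [0, 0, 4, 0, -1], [0, 0, 5, 0, -1], [0, 0, 6, 0, -1], [0, 0, 6, 0, -1]],
  ],
)

```text
t: 6.08
eef_pos: [467.2, -137.8, 75.6]
tcp_rot: [3.142, -0.0, 2.575]
ft_force: [-0.4, -1.1, -3.2]
opening: 0.334
grip_force: 30.0
```

It's going down freely, still carrying only the weight.

Request:
step_arm(
  plan=[
    [[0, 0, 2, 0, -1], [0, 0, 4, 0, -1], [0, 0, 6, 0, -1], [0, 0, 8, 0, -1], [0, 0, 9, 0, -1], [0, 0, 10, 0, -1], [0, 0, 10, 0, -1]],
  ],
)

```text
t: 6.67
eef_pos: [467.2, -137.7, 65.6]
tcp_rot: [3.142, -0.0, 2.575]
ft_force: [-0.2, -0.1, -3.6]
opening: 0.333
grip_force: 30.0
```

Request:
step_arm(
  plan=[
    [[0, 0, 1, 0, -1], [0, 0, 1.5, 0, -1], [0, 0, 2, 0, -1], [0, 0, 2, 0, -1]],
  ],
)

```text
t: 7.0
eef_pos: [467.3, -137.8, 63.9]
tcp_rot: [3.141, 0.0, 2.575]
ft_force: [0.8, 0.2, -3.9]
opening: 0.338
grip_force: 30.0
```

Request:
step_arm(
  plan=[
    [[0, 0, 0.5, 0, -1], [0, 0, 1, 0, -1], [0, 0, 1.5, 0, -1], [0, 0, 1.5, 0, -1]],
  ],
)

```text
t: 7.33
eef_pos: [467.3, -137.8, 63.8]
tcp_rot: [3.141, 0.001, 2.575]
ft_force: [-6.2, 0.8, 21.2]
opening: 0.331
grip_force: 30.0
```

It stopped at z = 63.8, exactly 18 mm lower, with a 21 N reaction, so it is seated. I'll ease off, open and retreat.

Request:
step_arm(
  plan=[
    [[0, 0, -1.3, 0, -1], [0, 0, -1.3, 0, -1], [0, 0, -1.3, 0, 1], [0, 0, -1.3, 0, 1], [0, 0, -1.3, 0, 1], [0, 0, -1.3, 0, 1], [0, 0, -1.3, 0, 1], [0, 0, -1.3, 0, 1]],
  ],
)

```text
t: 8.0
eef_pos: [467.3, -137.8, 63.6]
tcp_rot: [3.142, -0.0, 2.575]
ft_force: [-0.6, 0.7, 0.1]
opening: 0.7
grip_force: 0.0
```

Request:
step_arm(
  plan=[
    [[0, 0, 0, 0, 1], [0, 0, 0, 0, 1], [0, 0, 0, 0, 1], [0, 0, -10, 0, 1], [0, 0, -30, 0, 1], [0, 0, -60, 0, 1], [0, 0, -100, 0, 1], [0, 0, -120, 0, 1]],
  ],
)

```text
t: 8.67
eef_pos: [467.9, -138.0, 187.8]
tcp_rot: [3.141, 0.004, 2.575]
ft_force: [0.1, -0.8, -0.5]
opening: 0.998
grip_force: 0.0
```

Request:
step_arm(
  plan=[
    [[-60, 0, -20, 0, 1], [-60, 0, -20, 0, 1], [-60, 0, -20, 0, 1], [-60, 0, -20, 0, 1]],
  ],
)

```text
t: 9.0
eef_pos: [518.0, -170.2, 204.2]
tcp_rot: [3.141, 0.001, 2.575]
ft_force: [-0.0, 0.1, -0.4]
opening: 0.999
grip_force: 0.0
```

```bash
python3 -c "
from h import *
go(467.5,-138,180,148)
i=env.read_camera('side')[190:280,195:291];j=env.read_camera('wrist')
f=lambda i:cv2.resize(i,(400,375),interpolation=cv2.INTER_CUBIC)
j=cv2.resize(j,(400,300));j=cv2.copyMakeBorder(j,0,75,0,0,0)
cv2.imwrite('pics/f.png',cv2.convertScaleAbs(np.hstack([j,f(i)]),alpha=1.5,beta=15))"
```

```text
t 9.0 tcp [ 518.  -170.2  204.2] rot [1.7999e+02 3.0000e-02 1.4752e+02] F [-0.   0.1 -0.4] M [0.01 0.08 0.  ] move [59.9  0.  24.2 -0.5]
```

View pics/f.png

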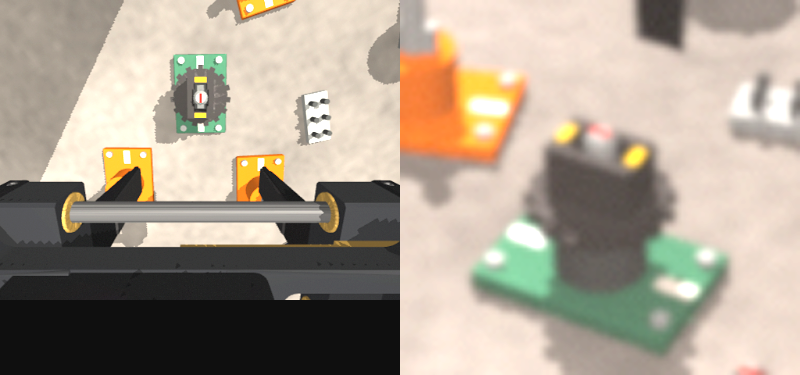

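The wrist view has the sprocket's marks at (200,80) and (200,115), in line with the stripes and the red line. In the side view the shaft end now stands out of the hub at (600,132). The sprocket is home and the gripper is clear.

```bash
python3 -c "
from cell import env
print(env.job_done())"
```

```text
the job is handed in; nothing more can be done
None
```

The sprocket is turned into line with the keys, pressed fully home on its seat and released; the arm never went near the pulley, and I handed the job in at about 9 s (no verdict was returned).

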